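Charge the barrel finisher with ceramic media

TASK

Load the barrel finisher: first turn the turret by its bar grip until the open barrel clicks in at the loading station at the front of the machine. Then use the scoop to move all six ceramic pebbles from the pan into that barrel, without touching the pebbles with the gripper, and lay the scoop back down flat in the emptied pan. Leave the beaker, charcoal block and side cutters where they are.

Things in the scene. Friction and masses are not known exactly. Their poses are not given: they have to be found in the camera images.
- finisher: bench barrel finisher, fixed: green square base 252 x 252 mm, with a sheet hood over its rear half (hood from 17 mm behind the turret axis to the back, top 143 mm above the bench). Origin on the bench under the turret axis; x points to the back of the machine, so its loading station (front, open to above) is on the -x side; y to its left
- turret (a joint): angle of the turret about its vertical axis, rad, counter-clockwise from above; 0 = open barrel clicked in at the loading station. A spring ball drops between rim lugs at each station (stations are 2.09 apart; it catches within about 0.05 and then centres itself); turns freely between, end stops at -3 and 3
- bar_grip (a point): centre of the black bar grip on top of the turret hub, on the turret axis, 179 mm above the bench. Bar 64 mm long, 16 mm wide, 26 mm high (166 to 192 mm above the bench); the y axis of this point runs along the bar, its x axis points from the open barrel to the turret axis. Turns with the turret
- barrel_mouth (a point): centre of the rim of the open barrel (the one of three without a steel lid), 114 mm above the bench and 66 mm from the turret axis; mouth 100 mm wide inside, wall 3.5 mm. Turns with the turret
- barrel_floor (a point): centre of the inner floor of the open barrel, 62 mm below its rim
- media_pan: open stainless pan screwed to the bench, inside 250 mm (x) by 98 mm (y), walls 3 mm thick, rim 45 mm above the bench, inner floor 3 mm above the bench. Origin under its middle; the media lie in its +x part, its -x half is empty
- scoop: flat-bottomed aluminium hand scoop with wooden handle. Origin under the middle of the blade; nose to +x, z up. Blade 84 mm wide, from x = -45 (36 mm high back wall) to the nose lip at x = 53, floor 2 mm thick, side walls 36 mm high falling to nothing 9 mm behind the lip. Handle straight behind it: x = -48 to -166, 18 mm wide (y), 22 mm high, its middle 85 mm above the underside
- media0: white ceramic tumbling pebble, round and flattened, 33 mm across, 22 mm high, about 30 g; origin at its centre
- media1: white ceramic tumbling pebble, round and flattened, 33 mm across, 22 mm high, about 30 g; origin at its centre
- media2: white ceramic tumbling pebble, round and flattened, 33 mm across, 22 mm high, about 30 g; origin at its centre
- media3: white ceramic tumbling pebble, round and flattened, 33 mm across, 22 mm high, about 30 g; origin at its centre
- media4: white ceramic tumbling pebble, round and flattened, 33 mm across, 22 mm high, about 30 g; origin at its centre
- media5: white ceramic tumbling pebble, round and flattened, 33 mm across, 22 mm high, about 30 g; origin at its centre
- steel_beaker: bystander: steel beaker, 90 mm across, 94 mm high; origin under its middle
- charcoal: bystander: charcoal block 52 x 77 x 26 mm; origin under its middle
- cutters: bystander: side cutters with blue grips, 48 x 120 x 12 mm, lying flat; origin under its middle
There are look-alikes about, which are no part of the job. What is shaped like the media4 but purple is not meant.

How it is judged:
By the outcome, as a careful person would: the job done as asked, in the order asked, and still so for the second after the job is handed in, with the robot touching nothing.
It also fails if it takes over 72 s, if anything falls off the work surface, if the arm or the gripper's body presses on something with over 40 N, if the wrist force passes 120 N, or if a joint passes its speed limit or range.

ROBOT

A 7-joint arm with a two-finger parallel gripper is mounted at the origin on a cart in front of the work surface, level with it; the furniture and walls round the work are solid. World frame = base frame: x ahead of the robot, y to its left, z up, the work surface at z = 0. Lengths are in mm, angles in rad, forces in N, time in s.
With the tool pointing down it reaches from about 400 to 750 mm from the base axis. Payload 19.5 kg.
Tool frame: the origin (TCP) lies at the very end of the fingers, on their centre line; the grasp point (between the pads) lies 19 mm behind it; z points along the fingers, y is the line along which they close (so a half turn about z gives the same grasp; the last joint's range is limited). The gripper opens to 85 mm and grips with 20 to 120 N. Pads are 22 mm wide; open, the fingers measure 114 mm over their backs; the gripper's body (76 mm by 85 mm) begins 54 mm behind the grasp point. The pads swing forward as they close: fully open they stand 13 mm farther back than shut.
Start: joints at [-1.328, 0.707, -0.028, 1.485, 0.022, 0.951, -0.075], TCP at [161.542, 551.81, 191.768] pointing down, gripper open.
Joint ranges: [-2.71, 2.71], [-0.32, 2.16], [-1.57, 1.52], [0, 2.45], [-1.46, 4.6], [0, 2.02], [-2.83, 2.83]. Speed limits (rad/s): [1.89, 1.89, 2.57, 2.57, 3.01, 3.01, 3.01].

INTERFACE

Orientations are given as a 3x3 rotation matrix whose columns are the frame's x, y, z axes.
In Python, from bench import observe, capture, sign_off gives the robot as it stands.
- The arm moves only by the tool send_rows, never from a script. Its argument "deltas" is a list of rows, each a list of 2 entries, a list of its own where there are three numbers: the shift along the tool's x, y, z in m, then the turn, a rotation vector about the tool's x, y, z in rad. A call has 1 to 12 rows; each row is the pose to reach, as a shift and turn from the pose commanded when the call began, along the tool's axes at that moment; what a row does not reach only later rows make up. A row lasts 1/8 s, in which the tool goes at most 62.5 mm and 10.7 degrees, less where a joint would pass 70% of its speed; a pose out of reach is approached as far as the arm can. A call with a gripper value outside its range is refused whole. "claw" is the opening, from 0 (shut) to 1 (fully open), set as the call begins (left out, the last holds). The fingers move at their own pace and stop on an object; "newtons" is the grip in N (left out, the last holds). Time passes only in rows, so rows that repeat a pose let the fingers close. It gives the time, the measured TCP pose, the force, the opening and the grip force at its end, in the units of the state.
- observe(): the state, without advancing time (a new reading comes with each control period).
- capture(name): name is "side" or "top"; returns a dict with "img" (480x640x3 uint8, blue, green, red), "camera_matrix" (3x3 intrinsics, pixels), "extrinsics" (4x4, takes a point from world to camera coordinates). Camera axes: x right, y up, looking along -z (the intrinsics and any distortion apply to the point x, -y, -z); pixel columns grow to the right and rows downward; lengths in mm; the calibration is good to about 2 mm. A picture is of the moment at which its call begins. There is no depth.
- sign_off(): hands the job in; it is judged then, once.
The state is a dict: "clock": time; "qpos": joint angles; "qd": joint speeds; "effort": joint torques, N m; "tool_pos": TCP position; "ee_rot": TCP orientation; "force": force on the tool from outside, world axes, zero at the start; "ft_torque": the same for the moment, N m; "gripper_width": opening from 0.0 (shut) to 1.0 (fully open); "grip_force": force on a finger pad.
Only numpy, scipy, OpenCV 4.12 (cv2) and the standard library are available. Lean on these libraries where they do the work, as an engineer would, in place of code of your own. Each camera call takes 0.05 s, during which the arm holds its last target. There are 200 camera calls.

## Working session

There is one attempt and no reset: what is moved stays moved. The work goes in short steps, Python scripts to look and compute and a tool call to move; the robot and the scene stay as the last step left them, time stands still between calls to the robot, and variables do not carry over. Pictures are saved under pics/ and viewed, at most 10 in all, crops included, and the job is handed in when it is done.

Besides the shell and the picture viewer there is one more tool, called after "Emit:" as name(argument=value, ...) on one line, values as JSON. send_rows: Moves the arm, as the interface text tells. Its arguments: {"type":"object","properties":{"deltas":{"type":"array"},"claw":{"type":"number"},"newtons":{"type":"number"}},"required":["deltas"]}

```bash
ls; mkdir -p pics; python3 - <<'E'
from bench import observe,capture
import cv2,numpy as np,pickle
s=observe();print(s['tool_pos'],s['ee_rot'],s['clock'],s['gripper_width'])
for n in('side','top'):
    c=capture(n);cv2.imwrite(f'pics/{n}0.png',c['img']);pickle.dump(c,open(f'{n}0.pkl','wb'));print(c['camera_matrix'],c['extrinsics'],c.keys())
E
```

```text
pics
[161.49289412 551.54372486 191.33425172] [[-9.59704031e-01  2.81012636e-01 -2.67894883e-04]
 [ 2.81012761e-01  9.59703464e-01 -1.04405985e-03]
 [-3.62943622e-05 -1.07727032e-03 -9.99999419e-01]] 0.0 1.001235424940216
[[618.51424587   0.         322.57705505]
 [  0.         618.51424587 247.64734427]
 [  0.           0.           1.        ]] [[ 9.81126136e-01 -1.92243754e-01  2.08289444e-02 -5.42982003e+02]
 [ 1.02287721e-01  6.07385567e-01  7.87794386e-01 -1.88145347e+02]
 [-1.64099751e-01 -7.70795117e-01  6.15586029e-01 -1.26482586e+03]
 [ 0.00000000e+00  0.00000000e+00  0.00000000e+00  1.00000000e+00]] dict_keys(['img', 'camera_matrix', 'extrinsics'])
[[531.80814255   0.         321.64348923]
 [  0.         531.80814255 234.96505607]
 [  0.           0.           1.        ]] [[ 1.93180437e-02 -9.99811965e-01 -1.68775433e-03  3.52764824e+01]
 [ 9.92749060e-01  1.89812072e-02  1.18697171e-01 -5.74153258e+02]
 [-1.18642817e-01 -3.96851367e-03  9.92929067e-01 -1.52158017e+03]
 [ 0.00000000e+00  0.00000000e+00  0.00000000e+00  1.00000000e+00]] dict_keys(['img', 'camera_matrix', 'extrinsics'])
```

View pics/side0.png

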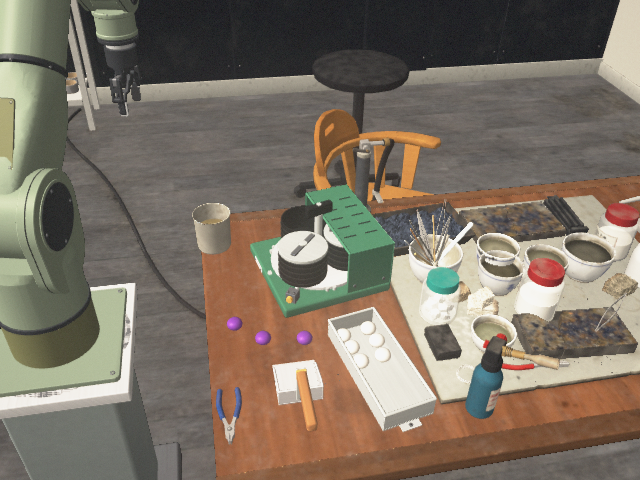

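View pics/top0.png

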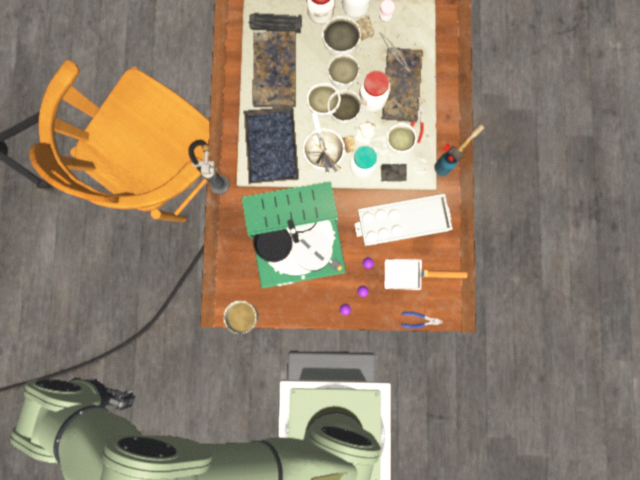

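Side view: the open (black) barrel is behind the hub at (295,215), the bar grip at (318,208), the pan at (380,365) with six white pebbles, the scoop at (300,385) and the purple look-alikes at (234,323), (262,338) and (304,338). Top view: the barrel is at (272,245), the grip at (293,230) and the scoop at (403,274) with its handle to the right. One close composite next.

```bash
cat > h.py <<'E'
import numpy as np,cv2,pickle
def ray(c,u,v):
    K,E=c['camera_matrix'],c['extrinsics'];R,t=E[:3,:3],E[:3,3]
    d=np.linalg.inv(K)@[u,v,1.];d=R.T@(d*[1,-1,-1]);return -R.T@t,d/np.linalg.norm(d)
def plane(c,u,v,z):
    o,d=ray(c,u,v);return o+d*(z-o[2])/d[2]
def tri(a,ua,b,ub):
    o,d=ray(a,*ua);p,e=ray(b,*ub);s=np.linalg.lstsq(np.c_[d,-e],p-o,rcond=None)[0]
    A,B=o+d*s[0],p+e*s[1];return (A+B)/2,np.linalg.norm(A-B)
def proj(c,P):
    p=c['extrinsics'][:3]@np.r_[P,1.];q=c['camera_matrix']@(p*[1,-1,-1]);return q[:2]/q[2]
def load(i=0): return [pickle.load(open(f'{n}{i}.pkl','rb')) for n in('side','top')]
E
python3 - <<'E'
from h import *
s,t=load()
def cr(c,x,y,w,h,k): return cv2.resize(c['img'][y:y+h,x:x+w],None,fx=k,fy=k,interpolation=cv2.INTER_CUBIC)
im=np.zeros((600,800,3),np.uint8)
def put(a,x,y): im[y:y+a.shape[0],x:x+a.shape[1]]=a
put(cr(t,240,180,100,75,4),0,0)   # 400x300
put(cr(t,350,190,120,75,3.333),400,0)
put(cr(s,245,180,150,112,2.667),0,300)
put(cr(s,265,300,180,135,2.222),400,300)
cv2.imwrite('pics/c1.png',im)
# pebbles: white blobs
for n,c in(('side',s),('top',t)):
    hsv=cv2.cvtColor(c['img'],cv2.COLOR_BGR2HSV)
    print(n)
    o=cv2.inRange(hsv,(8,120,120),(20,255,255)) 
    N,_,st,ce=cv2.connectedComponentsWithStats(o)
    for i in range(1,N):
        x,y,w,h,a=st[i]
        if a>60 and x>250 and y>180: print('orange',st[i],ce[i])
E
```

```text
side
orange [630 202  10  12  62] [635.91935484 205.64516129]
orange [512 350  13   9  70] [517.65714286 354.1       ]
orange [597 427  29  10  83] [611.34939759 431.96385542]
top
orange [334 189  28  17 291] [346.28178694 195.57731959]
```

View pics/c1.png

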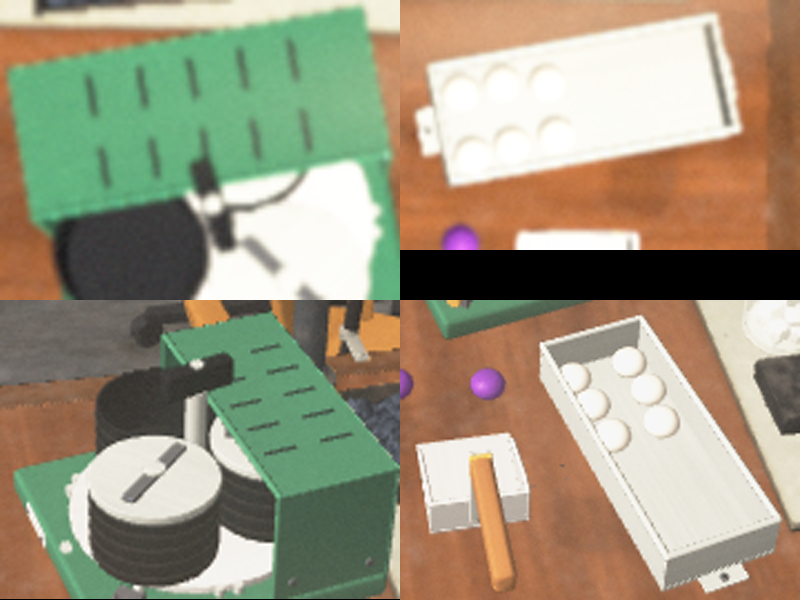

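Composite: the bar grip's top centre is at top (293,231) / side (319,204), the open barrel at top (274,241). The pan rim is at top (358,209), (445,194), (452,229), (365,246), with six white pebbles at its +y end. Candidates for the pebbles: the white ones in the pan, and purple ones at top (368,263), (363,291), (345,310). I choose the white ones.

```bash
python3 - <<'E'
from h import *
np.set_printoptions(precision=1,suppress=True)
s,t=load()
T=lambda x,y:(240+x/4,180+y/4); P=lambda x,y:(350+(x-400)/3.333,190+y/3.333)
S=lambda x,y:(245+x/2.667,180+(y-300)/2.667); Q=lambda x,y:(265+(x-400)/2.222,300+(y-300)/2.222)
print('bar',tri(s,S(197,364),t,T(213,204)))
for n,a,b in[('pan +y+x',Q(645,317),P(428,65)),('+y-x',Q(540,344),P(450,186)),('-y+x',Q(780,522),P(716,13)),('-y-x',Q(665,560),P(741,131))]: print(n,tri(s,a,t,b))
print('bar ends',plane(t,*T(200,160),192),plane(t,*T(226,247),192))
print('hood edge',[plane(t,*T(*p),143) for p in((30,222),(388,155))])
bw=cv2.inRange(t['img'],(0,0,0),(60,60,60))[225:270,245:300]
N,L,st,ce=cv2.connectedComponentsWithStats(bw);i=1+np.argmax(st[1:,4]);print('dark',st[i]+[245,225,0,0,0],ce[i]+[245,225])
# scoop+pan blobs in top
hsv=cv2.cvtColor(t['img'],cv2.COLOR_BGR2HSV)
m=cv2.inRange(hsv,(0,0,150),(180,70,255));m[:185]=0;m[:,:345]=0
for c in cv2.findContours(m,0,2)[0]:
    if cv2.contourArea(c)>300:
        r=cv2.minAreaRect(c);bx=cv2.boxPoints(r);print(r);print(np.array([plane(t,*p,45 if r[0][1]<240 else 20) for p in bx]))
# handle
h=cv2.inRange(hsv,(8,140,190),(20,255,255));
N,L,st,ce=cv2.connectedComponentsWithStats(h)
for i in range(1,N):
    if st[i,4]>30: print('handle?',st[i],ce[i])
print('hsv handle',hsv[273:276,440],hsv[285:287,440])
hs=cv2.cvtColor(s['img'],cv2.COLOR_BGR2HSV);print('side handle',hs[390:393,305],hs[400,340])
E
```

```text
bar (array([564.2, 120.5, 191.9]), np.float64(1.2049416453294128))
pan +y+x (array([651.8, -60.3,  40.2]), np.float64(3.79010535399431))
+y-x (array([545.6, -80.5,  42.2]), np.float64(4.924670558687536))
-y+x (array([ 700.1, -312.9,   41.6]), np.float64(1.5859058473284688))
-y-x (array([ 596.4, -333.7,   43.7]), np.float64(0.6619084189837937))
bar ends [592.6 129.8 192. ] [535.3 111.3 192. ]
hood edge [array([555.1, 247.5, 143. ]), array([605.7,   4.8, 143. ])]
dark [254 233  37  27 617] [271.5 246. ]
((367.4999694824219, 430.4999694824219), (44.99999237060547, 96.99998474121094), 0.0)
[[-111.4  -32.3   20. ]
 [ 153.2  -28.5   20. ]
 [ 155.8 -157.1   20. ]
 [-108.9 -158.2   20. ]]
((402.7198791503906, 273.5636901855469), (36.789588928222656, 30.164505004882812), 2.12109637260437)
[[ 422.9 -137.9   20. ]
 [ 511.1 -140.7   20. ]
 [ 509.1 -248.6   20. ]
 [ 421.  -245.1   20. ]]
((401.98748779296875, 219.65228271484375), (38.009159088134766, 96.15470886230469), 79.79602813720703)
[[ 648.8  -38.9   45. ]
 [ 704.6 -315.7   45. ]
 [ 594.4 -334.3   45. ]
 [ 539.4  -59.8   45. ]]
handle? [  3
[... 479 characters left out ...]
 193.5]
handle? [433 237  27  15 269] [445.6 243.3]
handle? [ 369  238   99   82 2566] [428.3 282.7]
handle? [343 245  24  19 293] [353.  253.7]
handle? [447 253  12   8  40] [452.1 256.7]
handle? [215 278  16  12  77] [220.7 283.9]
handle? [240 279  19   8  56] [249.7 281.8]
handle? [288 279  79  11 493] [329.5 283.6]
handle? [350 303  17   6  62] [356.9 305.5]
handle? [329 304  10   5  36] [333.8 306.3]
handle? [215 307  10   9  76] [218.9 310.8]
handle? [213 322  12   5  38] [218.7 324.1]
handle? [256 323  67   5 172] [286.6 325.8]
hsv handle [[ 16 165 247]
 [ 17 158 251]
 [ 17 160 252]] [[ 12 168 199]
 [ 11 165 196]]
side handle [[ 14 144 231]
 [ 14 144 232]
 [ 14 142 232]] [ 10 126 152]
```

```bash
python3 - <<'E'
from h import *
np.set_printoptions(precision=3,suppress=True)
s,t=load()
def big(c,x,y,w,h,lo,hi):
    m=np.zeros(c['img'].shape[:2],np.uint8);hv=cv2.cvtColor(c['img'],cv2.COLOR_BGR2HSV);m[y:y+h,x:x+w]=cv2.inRange(hv,lo,hi)[y:y+h,x:x+w]
    k=max(cv2.findContours(m,0,2)[0],key=cv2.contourArea);return k,cv2.boxPoints(cv2.minAreaRect(k))
kt,bt=big(t,415,260,60,25,(13,110,215),(22,255,255));print('top handle',bt.round(1).tolist())
ks,bs=big(s,285,355,40,85,(11,100,200),(22,255,255));print('side handle',bs.round(1).tolist())
ends=lambda b:sorted([tuple((b[i]+b[(i+1)%4])/2) for i in range(4)],key=lambda p:min(np.linalg.norm(np.array(p)-q) for q in b))[:2]
et=sorted(ends(bt));es=sorted(ends(bs),key=lambda p:p[1]);print(et,es)
for a,b in zip(es,et): print(tri(s,a,t,b))
print('top handle at z96',[plane(t,*e,96) for e in et]); print([plane(s,*e,96) for e in es])
# scoop blade white in side: lower corners nose
k,b=big(s,265,355,62,55,(0,0,140),(180,60,255));print(cv2.approxPolyDP(k,3,True)[:,0].tolist())
E
```

```text
top handle [[424.79998779296875, 277.0], [425.0, 269.8999938964844], [467.1000061035156, 271.20001220703125], [466.8999938964844, 278.20001220703125]]
side handle [[294.8999938964844, 370.3999938964844], [304.1000061035156, 368.6000061035156], [315.8999938964844, 428.5], [306.6000061035156, 430.29998779296875]]
[(np.float32(424.8984), np.float32(273.4529)), (np.float32(467.00906), np.float32(274.69144))] [(np.float32(299.52936), np.float32(369.4834)), (np.float32(311.24536), np.float32(429.36505))]
(array([ 462.916, -243.89 ,   92.937]), np.float64(1.6968849975308773))
(array([ 462.297, -363.869,   83.153]), np.float64(1.5271345206884495))
top handle at z96 [array([ 463.608, -243.387,   96.   ]), array([ 462.42 , -360.482,   96.   ])]
[array([ 461.639, -246.48 ,   96.   ]), array([ 459.771, -372.874,   96.   ])]
[[313, 360], [272, 365], [279, 404], [300, 401], [295, 379], [298, 368], [307, 370], [312, 398], [322, 398], [323, 386]]
```

```bash
cat >> h.py <<'E'
from scipy.spatial.transform import Rotation as Ro
def Rd(yaw,pitch=0.):  # tool y at world angle yaw (deg); pitch deg: extra turn about world axis along tool y
    a=np.deg2rad(yaw);y=np.array([np.cos(a),np.sin(a),0]);R=np.c_[np.cross(y,[0,0,-1]),y,[0,0,-1]]
    return Ro.from_rotvec(np.deg2rad(pitch)*y).as_matrix()@R
def go(p0,R0,p,R):
    return (R0.T@(np.array(p)-p0)/1000).round(4).tolist(),Ro.from_matrix(R0.T@R).as_rotvec().round(4).tolist()
def here(p,R):
    from bench import observe
    s=observe();print(s['clock'],s['tool_pos'].round(1),s['qpos'].round(2),s['force'].round(1),s['gripper_width'],s['grip_force']);return go(s['tool_pos'],s['ee_rot'],p,R)
E
python3 -c "
from h import *
print(here((564,120.5,240),Rd(-72.1)))"
```

```text
0.1 [161.5 551.6 191.4] [-1.33  0.71 -0.03  1.48  0.02  0.95 -0.08] [-0.  -0.2 -0.3] 0.9995309472122823 0.0
([-0.5074, -0.3006, -0.0483], [-0.0003, 0.0012, 2.5443])
```

Emit:
send_rows(deltas=[[[-0.507, -0.301, -0.048], [0, 0, 2.544]], [[-0.507, -0.301, -0.048], [0, 0, 2.544]], [[-0.507, -0.301, -0.048], [0, 0, 2.544]], [[-0.507, -0.301, -0.048], [0, 0, 2.544]], [[-0.507, -0.301, -0.048], [0, 0, 2.544]], [[-0.507, -0.301, -0.048], [0, 0, 2.544]], [[-0.507, -0.301, -0.048], [0, 0, 2.544]], [[-0.507, -0.301, -0.048], [0, 0, 2.544]], [[-0.507, -0.301, -0.048], [0, 0, 2.544]], [[-0.507, -0.301, -0.048], [0, 0, 2.544]], [[-0.507, -0.301, -0.048], [0, 0, 2.544]], [[-0.507, -0.301, -0.048], [0, 0, 2.544]]], claw=0.6)

```text
clock: 1.6
tool_pos: [563.5, 120.2, 239.4]
ee_rot: [[0.825, 0.565, -0.001], [0.565, -0.825, -0.0], [-0.001, -0.0, -1.0]]
force: [-0.1, 0.4, 0.2]
gripper_width: 0.603
grip_force: 0.0
```

```bash
python3 -c "
from h import *
print(here((564,120.5,240),Rd(-72.1)));print(here((564,120.5,165),Rd(-72.1)))"
```

```text
1.6 [563.5 120.2 239.4] [-0.54  0.72  0.58  1.41 -0.41  1.13 -0.87] [-0.1  0.4  0.2] 0.6029303118980777 0.0
([0.0006, -0.0, -0.0006], [-0.0001, 0.0007, 0.2876])
1.6 [563.5 120.2 239.4] [-0.54  0.72  0.58  1.41 -0.41  1.13 -0.87] [-0.1  0.4  0.2] 0.6029303118980777 0.0
([0.0006, 0.0, 0.0744], [-0.0001, 0.0007, 0.2876])
```

Emit:
send_rows(deltas=[[[0, 0, 0.01], [0, 0, 0.15]], [[0, 0, 0.02], [0, 0, 0.288]], [[0, 0, 0.05], [0, 0, 0.288]], [[0, 0, 0.074], [0, 0, 0.288]], [[0, 0, 0.074], [0, 0, 0.288]]])

```text
clock: 2.22
tool_pos: [562.8, 120.5, 164.6]
ee_rot: [[0.95, 0.313, -0.003], [0.313, -0.95, -0.001], [-0.003, -0.0, -1.0]]
force: [1.1, 0.2, 0.5]
gripper_width: 0.603
grip_force: 0.0
```

Emit:
send_rows(deltas=[[[0, 0, 0], [0, 0, 0]], [[0, 0, 0], [0, 0, 0]], [[0, 0, 0], [0, 0, 0]], [[0, 0, 0], [0, 0, 0]], [[0, 0, 0], [0, 0, 0]]], claw=0, newtons=40)

```text
clock: 2.85
tool_pos: [563.6, 120.5, 165.9]
ee_rot: [[0.95, 0.313, 0.0], [0.313, -0.95, -0.0], [0.0, 0.0, -1.0]]
force: [-0.1, -0.3, 0.1]
gripper_width: -0.002
grip_force: 0.0
```

```bash
python3 - <<'E'
from h import *
from bench import capture
im=[]
for n,(x,y,w,h) in(('side',(245,130,150,150)),('top',(240,170,100,100))):
    c=capture(n);pickle.dump(c,open(f'{n}1.pkl','wb'));im.append(cv2.resize(c['img'][y:y+h,x:x+w],(400,400),interpolation=cv2.INTER_CUBIC))
    print(proj(c,[563.6,120.5,166]),proj(c,[564,120.5,192]))
cv2.imwrite('pics/c2.png',np.hstack(im))
E
```

```text
[318.11391621 213.93762333] [318.49419269 204.00460565]
[293.78773013 232.21990803] [293.26064884 230.84459166]
```

View pics/c2.png

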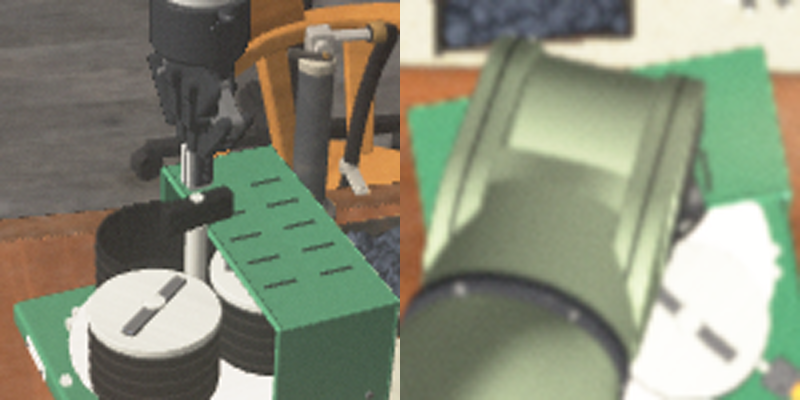

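Fingers are visible ending at about side-crop (197,188), above or behind the bar, whose top dot at (197,197) is still in view. I'll check the reported TCP against the cameras.

```bash
python3 - <<'E'
from h import *
s,t=load(0);print(proj(s,[161.5,551.5,191.3]),proj(t,[161.5,551.5,191.3]))
a=load(1)
for n,c in zip(('side','top'),a): print(n,[proj(c,p).round(1).tolist() for p in([563.6,120.5,166],[563.6,120.5,192],[563.6,120.5,220],[563.6,120.5,239])])
im=np.hstack([cv2.resize(s['img'][60:140,80:160],(400,400),interpolation=2),cv2.resize(a[0]['img'][170:230,290:350],(400,400),interpolation=2)])
cv2.imwrite('pics/c3.png',im)
E
```

```text
[134.32611043 126.14192509] [119.8749532  384.58448699]
side [[318.1, 213.9], [318.3, 204.0], [318.5, 193.1], [318.7, 185.5]]
top [[293.8, 232.2], [293.3, 231.0], [292.7, 229.6], [292.2, 228.7]]
```

View pics/c3.png

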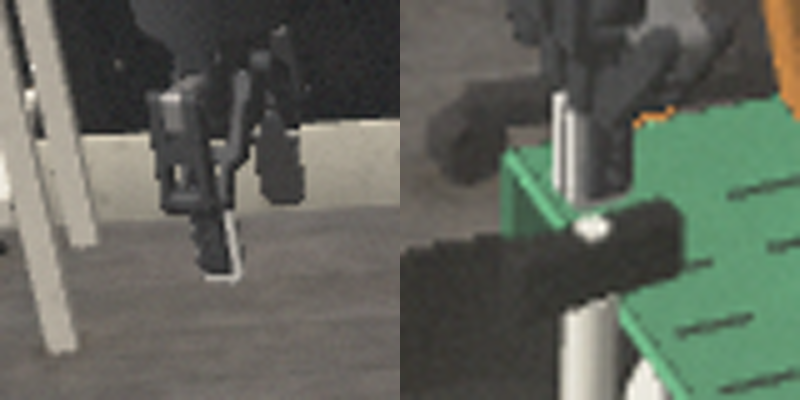

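```bash
python3 - <<'E'
from h import *
s,t=load(0)
im=cv2.resize(t['img'][360:430,60:160],(800,560),interpolation=2)
for z in(191,221,260):
    u=proj(t,[161.5,551.5,z]);print(z,u,proj(s,[161.5,551.5,z]));cv2.circle(im,tuple(int(v) for v in (u-[60,360])*8),4,(0,0,255),1)
cv2.imwrite('pics/c4.png',im)
E
```

```text
191 [119.91956467 384.56554693] [134.3454372  126.24738733]
221 [115.35901428 386.50175512] [132.39040196 115.57915726]
260 [109.11414149 389.15305217] [129.77949389 101.33196246]
```

View pics/c4.png

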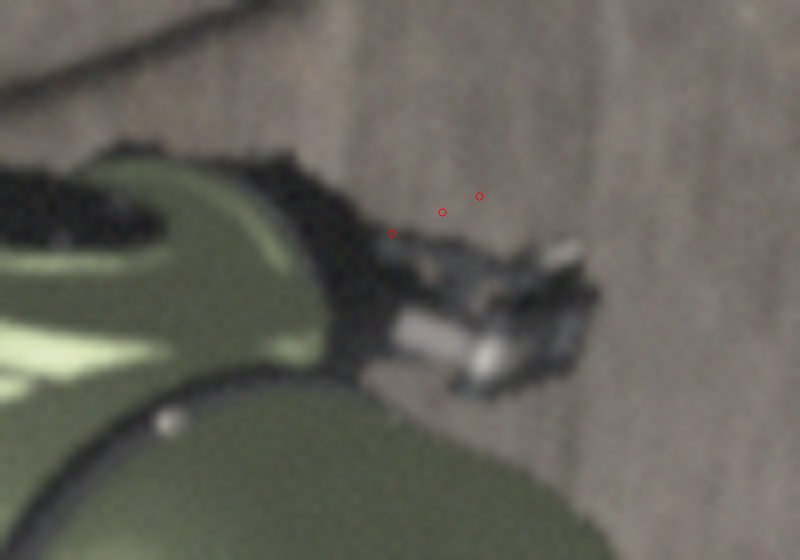

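```bash
python3 - <<'E'
from h import *
s,t=load(0)
print(tri(s,(130.4,108),t,(131.5,397.5)))
print(tri(s,(124.4,115.6),t,(131,401)),tri(s,(136.4,100),t,(131,392)))
E
```

```text
(array([156.27301144, 492.2560632 , 270.85076635]), np.float64(22.164856599985875))
(array([140.62565096, 501.1997874 , 247.32043657]), np.float64(16.29875311553509)) (array([173.5962311 , 486.44431568, 293.15634093]), np.float64(23.430237012700687))
```

```bash
python3 - <<'E'
from h import *
s,t=load(0)
y=np.array([.281,.96,0]);x=np.array([-.96,.281,0])
for z in(204,224,238):
  for k in(-45,45):
    p=np.array([161.5,551.5,z])+k*y;print(z,k,proj(s,p).round(1),proj(t,p).round(1))
print('base',proj(t,[0,0,0]),proj(s,[0,0,0]))
E
```

```text
204 -45 [127.6 129.7] [134.8 390.9]
204 45 [139.2 113.9] [101.2 379.9]
224 -45 [126.2 122.5] [131.9 392.3]
224 45 [137.9 106.9] [ 97.9 381.1]
238 -45 [125.2 117.3] [129.9 393.3]
238 45 [137.1 101.9] [ 95.5 382. ]
base [333.97298786 435.63760967] [ 57.05267371 339.65256099]
```

Both views put the real fingertips about 34 mm above the reported TCP (z ≈ 200, not 166), at the right x and y. So I open, descend by that amount and grip.

Emit:
send_rows(deltas=[[[0, 0, 0], [0, 0, 0]], [[0, 0, 0], [0, 0, 0]], [[0, 0, 0], [0, 0, 0]], [[0, 0, 0.012], [0, 0, 0]], [[0, 0, 0.024], [0, 0, 0]], [[0, 0, 0.034], [0, 0, 0]], [[0, 0, 0.034], [0, 0, 0]]], claw=0.6)

```text
clock: 3.82
tool_pos: [563.2, 120.4, 130.9]
ee_rot: [[0.95, 0.313, -0.001], [0.313, -0.95, -0.0], [-0.001, 0.0, -1.0]]
force: [0.4, 0.2, 0.3]
gripper_width: 0.599
grip_force: 0.0
```

Emit:
send_rows(deltas=[[[0, 0, 0], [0, 0, 0]], [[0, 0, 0], [0, 0, 0]], [[0, 0, 0], [0, 0, 0]], [[0, 0, 0], [0, 0, 0]], [[0, 0, 0], [0, 0, 0]]], claw=0, newtons=40)

```text
clock: 4.45
tool_pos: [563.3, 121.8, 132.3]
ee_rot: [[0.949, 0.314, -0.0], [0.314, -0.949, 0.002], [0.0, -0.002, -1.0]]
force: [-4.8, 6.7, 8.0]
gripper_width: 0.176
grip_force: 40.3
```

Emit:
send_rows(deltas=[[[0, 0, 0], [0, 0, -0.08]], [[0, 0, 0], [0, 0, -0.22]], [[0, 0, 0], [0, 0, -0.37]], [[0, 0, 0], [0, 0, -0.52]], [[0, 0, 0], [0, 0, -0.67]], [[0, 0, 0], [0, 0, -0.82]], [[0, 0, 0], [0, 0, -0.97]], [[0, 0, 0], [0, 0, -1.12]], [[0, 0, 0], [0, 0, -1.27]], [[0, 0, 0], [0, 0, -1.39]], [[0, 0, 0], [0, 0, -1.46]], [[0, 0, 0], [0, 0, -1.46]]])

```text
clock: 5.95
tool_pos: [564.4, 121.2, 132.3]
ee_rot: [[-0.208, 0.978, 0.002], [0.978, 0.208, 0.001], [0.001, 0.002, -1.0]]
force: [4.3, 4.0, -0.0]
gripper_width: 0.178
grip_force: 40.1
```

```bash
python3 -c "
from bench import observe
s=observe();print(s['clock'],s['tool_pos'],s['ft_torque'],s['qpos'],s['force'])"
```

```text
5.95 [564.39983082 121.17088114 132.34318721] [ 0.8257732  -0.77936443  0.03656376] [-0.34533784  0.7897179   0.15754398  1.56030705 -0.15659372  0.80156576
  0.08464229] [ 4.25607612  4.00085294 -0.0269785 ]
```

Emit:
send_rows(deltas=[[[0, 0, 0], [0, 0, 0]], [[0, 0, 0], [0, 0, 0]], [[0, 0, -0.02], [0, 0, 0]], [[0, 0, -0.06], [0, 0, 0]], [[0, 0, -0.1], [0, 0, 0]]], claw=0.6)

```text
clock: 6.58
tool_pos: [563.3, 120.3, 233.0]
ee_rot: [[-0.206, 0.979, -0.0], [0.979, 0.206, -0.0], [-0.0, -0.0, -1.0]]
force: [-0.3, -0.2, -0.0]
gripper_width: 0.605
grip_force: 0.0
```

```bash
python3 -c "
from h import *
print(here((463.5,-264,130),Rd(0.3)))"
```

```text
6.575 [563.3 120.3 233. ] [-0.36  0.67  0.19  1.42 -0.13  1.06  0.06] [-0.3 -0.2 -0. ] 0.6045766418754027 0.0
([-0.3554, -0.1769, 0.1032], [-0.0004, 0.0004, 0.2025])
```

Emit:
send_rows(deltas=[[[-0.055, -0.027, 0], [0, 0, 0.05]], [[-0.11, -0.055, 0.01], [0, 0, 0.1]], [[-0.165, -0.082, 0.03], [0, 0, 0.15]], [[-0.22, -0.11, 0.05], [0, 0, 0.2025]], [[-0.275, -0.137, 0.07], [0, 0, 0.2025]], [[-0.33, -0.164, 0.083], [0, 0, 0.2025]], [[-0.3554, -0.177, 0.083], [0, 0, 0.2025]], [[-0.3554, -0.177, 0.083], [0, 0, 0.2025]]])

```text
clock: 7.58
tool_pos: [462.4, -266.4, 148.7]
ee_rot: [[-0.001, 1.0, -0.001], [1.0, 0.001, -0.001], [-0.001, -0.001, -1.0]]
force: [1.0, 1.4, 0.1]
gripper_width: 0.603
grip_force: 0.0
```

```bash
python3 - <<'E'
from h import *
from bench import capture
c=[capture(n) for n in('side','top')]
for n,k in zip(('side','top'),c): pickle.dump(k,open(f'{n}2.pkl','wb'))
print(here((463.5,-264,32),Rd(0.3)))
a=cv2.resize(c[1]['img'][180:300,240:400],(533,400),interpolation=2)
b=cv2.resize(c[0]['img'][300:440,240:347],(267,350),interpolation=2)
im=np.zeros((400,800,3),np.uint8);im[:,:533]=a;im[:350,533:]=b
cv2.imwrite('pics/c5.png',im)
print('tip z66/100/184',proj(c[0],[463.5,-264,184]))
E
```

```text
7.675 [ 463.8 -263.4  148.9] [ 0.38  0.71  0.15  1.7  -0.14  0.74  0.6 ] [-0.1  0.5  0.6] 0.6001643862088635 0.0
([-0.0007, -0.0003, 0.1169], [-0.0, -0.0003, 0.0002])
tip z66/100/184 [302.25732445 341.9411959 ]
```

View pics/c5.png

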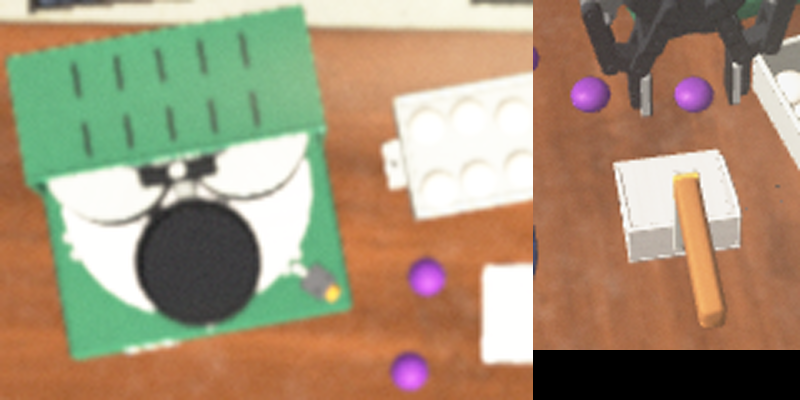

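The open barrel now sits at the front loading station (crop (198,260)), with the bar parallel to the hood edge. The gripper is centred over the handle at (690,107).

Emit:
send_rows(deltas=[[[0, 0, 0.04], [0, 0, 0]], [[0, 0, 0.08], [0, 0, 0]], [[0, 0, 0.105], [0, 0, 0]], [[0, 0, 0.116], [0, 0, 0]], [[0, 0, 0.116], [0, 0, 0]]])

```text
clock: 8.3
tool_pos: [464.0, -263.2, 33.0]
ee_rot: [[-0.006, 1.0, -0.0], [1.0, 0.006, 0.0], [0.0, -0.0, -1.0]]
force: [1.0, 0.2, 0.6]
gripper_width: 0.599
grip_force: 0.0
```

Emit:
send_rows(deltas=[[[0, 0, 0], [0, 0, 0]], [[0, 0, 0], [0, 0, 0]], [[0, 0, 0], [0, 0, 0]], [[0, 0, 0], [0, 0, 0]], [[0, 0, 0], [0, 0, 0]]], claw=0, newtons=110)

```text
clock: 8.93
tool_pos: [464.3, -264.1, 33.9]
ee_rot: [[-0.005, 1.0, 0.002], [1.0, 0.005, -0.001], [-0.001, 0.002, -1.0]]
force: [-1.0, 1.0, 11.4]
gripper_width: 0.184
grip_force: 107.8
```

```bash
python3 - <<'E'
from h import *
# pebbles in original pictures: bright blobs inside pan via Hough circles in side, ray to z=14
s,t=load(0)
E=Rd(0)
yaw=np.deg2rad(101.2);ex=np.array([np.cos(yaw),np.sin(yaw),0]);ey=np.array([-np.sin(yaw),np.cos(yaw),0])
C=np.array([623.5,-196.9,0])
g=cv2.resize(cv2.cvtColor(s['img'],cv2.COLOR_BGR2GRAY)[305:385,325:405],None,fx=6,fy=6,interpolation=2)
o=cv2.HoughCircles(g,cv2.HOUGH_GRADIENT,1,60,param1=80,param2=18,minRadius=35,maxRadius=60)
for c in ([] if o is None else o[0]):
    u=c[:2]/6+[325,305];P=plane(s,*u,14)-C;print('side',u.round(1),P@ex,P@ey)
Q=lambda x,y:(265+(x-400)/2.222,300+(y-300)/2.222)
for p in [(575,377),(593,403),(612,434),(628,361),(648,388),(661,420)]:
    P=plane(s,*Q(*p),15)-C;print('pick',(P@ex).round(1),(P@ey).round(1))
for p in [(462,90),(504,83),(547,82),(471,153),(512,144),(555,133)]:
    P=plane(t,350+(p[0]-400)/3.333,190+p[1]/3.333,20)-C;print('top',(P@ex).round(1),(P@ey).round(1))
E
```

```text
side [367.4 328.1] 102.74124398392284 -27.630598265772797
side [343.4 334.6] 103.72553149050681 26.65182696842303
side [359.9 360.1] 28.57910640929477 24.226588327913632
side [382.4 353.9] 27.01548465542491 -24.570481016467618
pick 102.4 26.5
pick 66.8 24.4
pick 26.9 24.0
pick 103.4 -28.3
pick 65.5 -30.5
pick 26.0 -24.1
top 101.6 -28.1
top 63.7 -27.7
top 25.8 -21.9
top 104.2 28.7
top 67.0 27.2
top 27.6 24.2
```

```bash
python3 -c "
from h import *
print(here((647.4,-317.6,124),Rd(11.2)))"
```

```text
8.925 [ 464.3 -264.1   33.9] [ 0.4   0.89  0.1   1.8  -0.18  0.46  0.63] [-1.   1.  11.4] 0.18435723193655223 107.81635522842407
([-0.0545, 0.183, -0.0898], [0.0015, 0.001, -0.1901])
```

Emit:
send_rows(deltas=[[[0, 0, -0.01], [0, 0, 0]], [[0, 0, -0.03], [0, 0, 0]], [[0, 0, -0.06], [0, 0, 0]], [[-0.005, 0.015, -0.09], [0, 0, -0.02]], [[-0.015, 0.05, -0.09], [0, 0, -0.06]], [[-0.027, 0.09, -0.09], [0, 0, -0.1]], [[-0.04, 0.13, -0.09], [0, 0, -0.15]], [[-0.05, 0.165, -0.09], [0, 0, -0.19]], [[-0.0545, 0.183, -0.09], [0, 0, -0.19]], [[-0.0545, 0.183, -0.09], [0, 0, -0.19]], [[-0.0545, 0.183, -0.09], [0, 0, -0.19]]])

```text
clock: 10.3
tool_pos: [646.5, -317.3, 123.3]
ee_rot: [[-0.194, 0.981, -0.0], [0.981, 0.194, -0.0], [-0.0, -0.0, -1.0]]
force: [-0.4, -0.1, -1.9]
gripper_width: 0.186
grip_force: 107.9
```

```bash
python3 - <<'E'
from h import *
from bench import capture
print(here((647.4,-317.6,124),Rd(11.2)))
c=[capture(n) for n in('side','top')]
for n,k in zip(('side','top'),c): pickle.dump(k,open(f'{n}3.pkl','wb'))
C=np.array([623.5,-196.9,0]);yaw=np.deg2rad(101.2);ex=np.array([np.cos(yaw),np.sin(yaw),0]);ey=np.array([-np.sin(yaw),np.cos(yaw),0])
O=C-55*ex+[0,0,90]
pts=[O+53*ex+42*ey,O+53*ex-42*ey,O-45*ex+42*ey,O-45*ex-42*ey,O-45*ex+42*ey+[0,0,36],O-45*ex-42*ey+[0,0,36]]
rim=[C+a*128*ex+b*52*ey+[0,0,45] for a,b in((1,1),(1,-1),(-1,-1),(-1,1))]
out=[]
for k,(x,y,w,h) in zip(c,((300,240,180,200),(340,170,140,110))):
    f=400/w;im=cv2.resize(k['img'][y:y+h,x:x+w],None,fx=f,fy=f,interpolation=2)
    for P,col in [(p,(0,0,255)) for p in pts]+[(p,(255,0,0)) for p in rim]:
        q=(proj(k,P)-[x,y]+.5)*f;cv2.circle(im,tuple(int(v) for v in q),3,col,1)
    out.append(cv2.copyMakeBorder(im,0,450-im.shape[0],0,0,0))
cv2.imwrite('pics/c6.png',np.hstack(out))
E
```

```text
10.3 [ 646.5 -317.3  123.3] [ 0.38  1.04  0.11  0.9  -0.1   1.2   0.67] [-0.4 -0.1 -1.9] 0.18634451245686065 107.90549755096436
([-0.0005, 0.0008, -0.0007], [-0.0004, 0.0002, -0.0003])
```

View pics/c6.png

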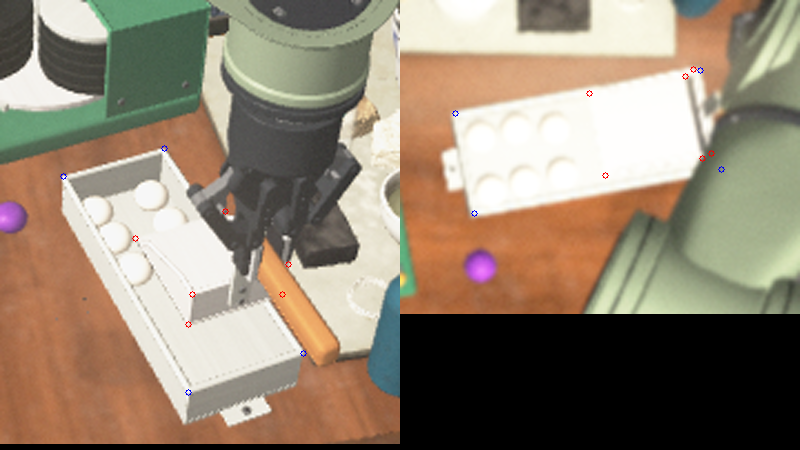

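Predicted scoop corners (red) and pan rim (blue) match the picture within a couple of mm: the blade is over the empty half, level and aligned. Next I lower it and push.

```bash
cat >> h.py <<'E'
C=np.array([623.5,-196.9,0]);PY=101.2;GX=-68.;GZ=34.
def scoop(xp,yp,z,pitch=0,yaw=PY,pv=0.,O=None):  # pan coords; the point pv ahead of blade middle (underside) is put at xp,yp,z ; pitch>0 nose down
    a=np.deg2rad(PY);ex=np.array([np.cos(a),np.sin(a),0]);ey=np.array([-np.sin(a),np.cos(a),0])
    P=(C+xp*ex+yp*ey if O is None else np.array(O,float));P=P+[0,0,0];P[2]=z if O is None else P[2]
    Rs=Ro.from_euler('ZY',[yaw,pitch],degrees=True).as_matrix()
    return P+Rs@[GX-pv,0,GZ],np.c_[Rs[:,0],-Rs[:,1],-Rs[:,2]]
def plan(wps,p0=None,R0=None):
    from bench import observe
    s=observe();p0=s['tool_pos'] if p0 is None else p0;R0=s['ee_rot'] if R0 is None else R0
    for w in wps: print(go(p0,R0,*scoop(**w)))
E
python3 -c "
from h import *
plan([dict(xp=-2,yp=0,z=12,pv=53),dict(xp=-2,yp=0,z=3.5,pitch=2,pv=53)],*scoop(-55,0,90))"
```

```text
([0.0, 0.0, 0.078], [0.0, 0.0, 0.0])
([0.0013, 0.0, 0.0823], [-0.0, -0.0349, -0.0])
```

Emit:
send_rows(deltas=[[[0, 0, 0.03], [0, 0, 0]], [[0, 0, 0.055], [0, 0, 0]], [[0, 0, 0.07], [0, 0, 0]], [[0, 0, 0.078], [0, 0, 0]], [[0.001, 0, 0.08], [0, -0.035, 0]], [[0.001, 0, 0.082], [0, -0.035, 0]], [[0.001, 0, 0.082], [0, -0.035, 0]]])

```text
clock: 11.28
tool_pos: [647.0, -316.6, 41.3]
ee_rot: [[-0.194, 0.981, 0.007], [0.98, 0.194, -0.034], [-0.035, 0.0, -0.999]]
force: [-0.2, -0.8, -1.7]
gripper_width: 0.187
grip_force: 107.9
```

Emit:
send_rows(deltas=[[[0, 0, 0.001], [0, 0, 0]], [[0, 0, 0.002], [0, 0, 0]]])

```text
clock: 11.52
tool_pos: [647.2, -317.1, 39.5]
ee_rot: [[-0.194, 0.981, 0.008], [0.98, 0.194, -0.035], [-0.036, 0.001, -0.999]]
force: [-0.3, -2.8, 7.8]
gripper_width: 0.189
grip_force: 109.0
```

```bash
python3 -c "
from h import *
p,R=scoop(xp=-2,yp=0,z=1.5,pitch=2,pv=53)
print(here(p,R),p)
for xp in (60,90,110,121): print(go(p,R,*scoop(xp=xp,yp=0,z=1.5,pitch=2,pv=53)))
p,R=scoop(xp=121,yp=0,z=1.5,pitch=2,pv=53)
print('lift');
for w in (dict(xp=119,yp=0,z=5,pitch=-4,pv=53),dict(xp=110,yp=0,z=25,pitch=-14,pv=53),dict(xp=90,yp=0,z=70,pitch=-18,pv=53)): print(go(p,R,*scoop(**w)))
"
```

```text
11.525 [ 647.2 -317.1   39.5] [ 0.36  1.12  0.12  1.03 -0.1   0.98  0.66] [-0.3 -2.8  7.8] 0.1886089512039937 108.99046897888184
([0.0007, 0.0001, -0.0003], [0.0009, 0.001, -0.0005]) [ 647.14603304 -316.32119337   39.70212722]
([0.062, -0.0, -0.0022], [0.0, 0.0, 0.0])
([0.0919, 0.0, -0.0032], [0.0, 0.0, 0.0])
([0.1119, 0.0, -0.0039], [0.0, 0.0, 0.0])
([0.1229, 0.0, -0.0043], [0.0, 0.0, 0.0])
lift
([-0.005, -0.0, 0.0094], [-0.0, 0.1047, -0.0])
([-0.0165, -0.0, 0.0116], [-0.0, 0.2793, 0.0])
([-0.0377, -0.0, -0.0239], [-0.0, 0.3491, 0.0])
```

Emit:
send_rows(deltas=[[[0.008, 0, -0.0005], [0, 0, 0]], [[0.018, 0, -0.001], [0, 0, 0]], [[0.028, 0, -0.0013], [0, 0, 0]], [[0.038, 0, -0.0016], [0, 0, 0]], [[0.048, 0, -0.002], [0, 0, 0]], [[0.058, 0, -0.0023], [0, 0, 0]], [[0.068, 0, -0.0027], [0, 0, 0]], [[0.076, 0, -0.003], [0, 0, 0]], [[0.084, 0, -0.0033], [0, 0, 0]], [[0.092, 0, -0.0036], [0, 0, 0]]])

```text
clock: 12.78
tool_pos: [629.4, -226.7, 39.9]
ee_rot: [[-0.194, 0.981, 0.008], [0.98, 0.194, -0.035], [-0.036, 0.001, -0.999]]
force: [0.4, -3.5, 5.9]
gripper_width: 0.187
grip_force: 109.0
```

Emit:
send_rows(deltas=[[[0.006, 0, -0.0002], [0, 0, 0]], [[0.012, 0, -0.0004], [0, 0, 0]], [[0.018, 0, -0.0006], [0, 0, 0]], [[0.023, 0, -0.0008], [0, 0, 0]], [[0.027, 0, -0.0009], [0, 0, 0]], [[0.03, 0, -0.001], [0, 0, 0]]])

```text
clock: 13.52
tool_pos: [623.7, -197.3, 39.8]
ee_rot: [[-0.194, 0.981, 0.008], [0.98, 0.194, -0.035], [-0.036, 0.001, -0.999]]
force: [0.3, -4.3, 6.2]
gripper_width: 0.187
grip_force: 109.0
```

```bash
python3 - <<'E'
from h import *
from bench import capture
print(here(*scoop(xp=120,yp=0,z=1.5,pitch=2,pv=53)))
k=capture('side');pickle.dump(k,open('side4.pkl','wb'))
cv2.imwrite('pics/c7.png',cv2.resize(k['img'][280:440,300:460],(640,640),interpolation=2)[:600])
E
```

```text
13.525 [ 623.7 -197.3   39.8] [ 0.18  1.01  0.14  1.34 -0.12  0.78  0.53] [ 0.3 -4.3  6.2] 0.18727024547066365 109.02308821678162
([0.0007, -0.0001, 0.0001], [0.0012, 0.0013, -0.0005])
```

View pics/c7.png

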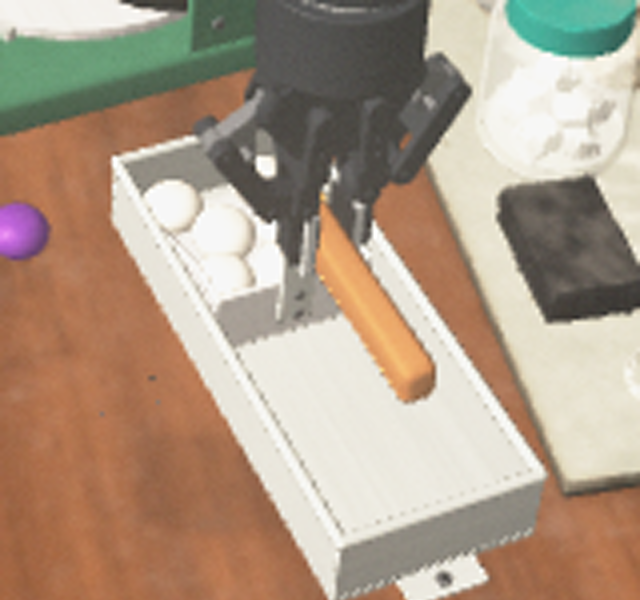

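Side view: the pebbles are on the blade (three visible at (172,205), (222,230), (228,270), the rest behind the gripper), and the pan's −x half is empty. I tilt the nose up and lift.

```bash
python3 -c "
from h import *
p,R=scoop(xp=120,yp=0,z=1.5,pitch=2,pv=53)
for w in (dict(xp=21,yp=0,z=6,pitch=-2,pv=-45),dict(xp=20,yp=0,z=7,pitch=-10,pv=-45),dict(xp=18,yp=0,z=9,pitch=-18,pv=-45),dict(xp=15,yp=0,z=40,pitch=-20,pv=-45),dict(xp=15,yp=0,z=110,pitch=-20,pv=-45)): print(go(p,R,*scoop(**w)),scoop(**w)[0])
"
```

```text
([-0.0034, -0.0, 0.0006], [0.0, 0.0698, 0.0]) [ 624.11622245 -200.01215077   39.17659969]
([-0.0087, -0.0, 0.0035], [-0.0, 0.2094, 0.0]) [ 625.16160036 -205.29169502   36.48955552]
([-0.0144, -0.0, 0.006], [-0.0, 0.3491, 0.0]) [ 626.29326045 -211.0069961    34.22853068]
([-0.0193, -0.0, -0.0237], [0.0, 0.384, 0.0]) [ 627.04314828 -214.79420642   64.08308581]
([-0.0218, -0.0, -0.0937], [0.0, 0.384, 0.0]) [ 627.04314828 -214.79420642  134.08308581]
```

Emit:
send_rows(deltas=[[[-0.003, 0, 0.0006], [0, 0.07, 0]], [[-0.006, 0, 0.002], [0, 0.14, 0]], [[-0.0087, 0, 0.0033], [0, 0.21, 0]], [[-0.0087, 0, 0.0033], [0, 0.21, 0]], [[-0.01, 0, -0.007], [0, 0.22, 0]], [[-0.012, 0, -0.022], [0, 0.25, 0]], [[-0.015, 0, -0.042], [0, 0.28, 0]], [[-0.017, 0, -0.065], [0, 0.32, 0]], [[-0.019, 0, -0.085], [0, 0.35, 0]], [[-0.021, 0, -0.095], [0, 0.35, 0]], [[-0.021, 0, -0.095], [0, 0.35, 0]]])

```text
clock: 14.95
tool_pos: [627.0, -213.5, 135.5]
ee_rot: [[-0.186, 0.981, -0.059], [0.933, 0.195, 0.303], [0.308, 0.001, -0.951]]
force: [1.0, 0.2, -4.0]
gripper_width: 0.183
grip_force: 108.3
```

```bash
python3 - <<'E'
from h import *
from bench import capture,observe
s=observe();print(s['tool_pos'],s['force'],s['qpos'].round(2),s['clock'])
p,R=s['tool_pos'],s['ee_rot'];Rs=np.c_[R[:,0],-R[:,1],-R[:,2]];f=lambda v:p+Rs@(np.array(v)-[GX,0,GZ])
print('nose',f([53,0,0]),'rear',f([-45,0,0]))
k=capture('side');pickle.dump(k,open('side5.pkl','wb'))
cv2.imwrite('pics/d5.png',k['img'])
# pan floor remaining bright blobs: compare +x part patch stats & circles
q=[C+x*np.array([-.194,.981,0])+y*np.array([-.981,-.194,0])+[0,0,14] for x in(25,65,103) for y in(-28,0,28)]
for P in q:
    u,v=proj(k,P).astype(int);print((u,v),k['img'][v-2:v+3,u-2:u+3].mean((0,1)).round(),end=' ')
E
```

```text
[ 626.95756369 -213.51049042  135.45495503] [ 1.02217191  0.22575406 -4.01041847] [ 0.42  1.05 -0.04  0.9  -0.23  1.38  0.66] 14.95
nose [602.47409865 -90.3318573  140.41320913] rear [ 620.66887092 -181.76598932  110.20146035]
(np.int64(384), np.int64(354)) [223. 233. 236.] (np.int64(371), np.int64(357)) [225. 234. 237.] (np.int64(358), np.int64(361)) [221. 231. 234.] (np.int64(375), np.int64(340)) [223. 233. 236.] (np.int64(363), np.int64(344)) [225. 234. 237.] (np.int64(350), np.int64(347)) [224. 233. 236.] (np.int64(367), np.int64(327)) [135. 143. 150.] (np.int64(355), np.int64(331)) [219. 229. 232.] (np.int64(342), np.int64(334)) [221. 230. 233.]
```

```bash
cat >> h.py <<'E'
EX=np.array([np.cos(np.deg2rad(PY)),np.sin(np.deg2rad(PY)),0]);M=np.array([499.4,107,0])
def nose(d,z,pitch,l=0): # nose lip d mm along EX past mouth centre
    return scoop(0,0,0,pitch=pitch,pv=53,O=M+d*EX+[0,0,z])
E
python3 -c "
from h import *
from bench import observe
s=observe();p,R=s['tool_pos'],s['ee_rot']
a=nose(-60,165,-18);print(go(p,R,*a),a[0])
for w in ((-15,150,-12),(-15,128,-5),(-15,126,10),(-15,126,20),(-15,126,30),(-15,124,40),(-15,122,50),(-15,122,55)): b=nose(*w);print(w,go(*a,*b),b[0])
"
```

```text
([0.1537, -0.0625, 0.0235], [-0.0003, -0.0, 0.0008]) [535.44686869 -75.0499899  159.94486523]
(-15, 150, -12) ([0.0424, 0.0, 0.0157], [-0.0, -0.1047, -0.0]) [526.67533103 -30.75048759 158.09970384]
(-15, 128, -5) ([0.0421, 0.0, 0.0227], [0.0, -0.2269, -0.0]) [526.30201193 -28.86508839 151.32477486]
(-15, 126, 10) ([0.0609, -0.0, -0.0018], [-0.0, -0.4887, -0.0]) [524.31205116 -18.8150521  180.4948931 ]
(-15, 126, 20) ([0.0773, 0.0, -0.0163], [-0.0, -0.6632, -0.0]) [522.13981618  -7.84446377 199.33398645]
(-15, 126, 30) ([0.096, -0.0, -0.0277], [-0.0, -0.8378, -0.0]) [519.36516907   6.16852809 215.94486373]
(-15, 124, 40) ([0.1158, 0.0, -0.0337], [-0.0, -1.0123, -0.0]) [516.0724161   22.7981458  227.82281184]
(-15, 122, 50) ([0.1367, 0.0, -0.0361], [-0.0, -1.1868, -0.0]) [512.36160588  41.53910686 236.54615635]
(-15, 122, 55) ([0.1476, 0.0, -0.0369], [-0.0, -1.2741, -0.0]) [510.38425931  51.52543675 240.61899619]
```

Emit:
send_rows(deltas=[[[0.004, -0.008, -0.004], [0, 0, 0]], [[0.012, -0.022, -0.01], [0, 0, 0]], [[0.025, -0.036, -0.015], [0, 0, 0]], [[0.045, -0.048, -0.015], [0, 0, 0]], [[0.068, -0.057, -0.01], [0, 0, 0]], [[0.092, -0.0615, 0], [0, 0, 0]], [[0.116, -0.0625, 0.01], [0, 0, 0]], [[0.136, -0.0625, 0.018], [0, 0, 0]], [[0.149, -0.0625, 0.022], [0, 0, 0]], [[0.1537, -0.0625, 0.0235], [0, 0, 0]], [[0.1537, -0.0625, 0.0235], [0, 0, 0]]])

```text
clock: 16.38
tool_pos: [535.5, -75.9, 160.0]
ee_rot: [[-0.185, 0.981, -0.06], [0.933, 0.194, 0.303], [0.309, -0.0, -0.951]]
force: [-0.8, -0.2, -4.0]
gripper_width: 0.184
grip_force: 108.3
```

```bash
python3 -c "
from h import *
print(here(*nose(-60,165,-18)))"
```

```text
16.375 [535.5 -75.9 160. ] [ 0.29  0.78 -0.07  1.51 -0.28  1.01  0.61] [-0.8 -0.2 -4. ] 0.18350606527532048 108.25463891029358
([0.0008, 0.0001, 0.0004], [-0.0, -0.0003, -0.0001])
```

Emit:
send_rows(deltas=[[[0.012, 0, 0.004], [0, -0.03, 0]], [[0.03, 0, 0.01], [0, -0.07, 0]], [[0.0424, 0, 0.0157], [0, -0.105, 0]], [[0.042, 0, 0.019], [0, -0.166, 0]], [[0.0421, 0, 0.0225], [0, -0.227, 0]], [[0.0515, 0, 0.0105], [0, -0.358, 0]], [[0.061, 0, -0.002], [0, -0.489, 0]], [[0.069, 0, -0.009], [0, -0.576, 0]], [[0.0773, 0, -0.0163], [0, -0.663, 0]], [[0.0865, 0, -0.022], [0, -0.75, 0]], [[0.096, 0, -0.0277], [0, -0.838, 0]], [[0.096, 0, -0.0277], [0, -0.838, 0]]])

```text
clock: 17.88
tool_pos: [519.6, 7.3, 215.8]
ee_rot: [[-0.171, 0.98, 0.098], [0.849, 0.197, -0.491], [-0.5, -0.001, -0.866]]
force: [0.4, -0.3, -2.0]
gripper_width: 0.184
grip_force: 108.6
```

```bash
python3 -c "
from h import *
b=nose(-15,126,30);print(here(*b))
for w in ((-15,124,40),(-15,122,50),(-15,122,58),(-15,122,64)): print(w,go(*b,*nose(*w)))"
```

```text
17.875 [519.6   7.3 215.8] [-0.72  0.72  0.58  1.74  0.21  0.81 -0.2 ] [ 0.4 -0.3 -2. ] 0.18432029345896886 108.60085844993591
([-0.001, -0.0005, 0.0004], [0.0009, 0.0005, 0.003])
(-15, 124, 40) ([0.0087, 0.0, -0.0188], [-0.0, -0.1745, -0.0])
(-15, 122, 50) ([0.0209, 0.0, -0.0359], [-0.0, -0.3491, -0.0])
(-15, 122, 58) ([0.0321, 0.0, -0.0494], [0.0, -0.4887, 0.0])
(-15, 122, 64) ([0.0417, -0.0, -0.0584], [-0.0, -0.5934, -0.0])
```

Emit:
send_rows(deltas=[[[0.004, 0, -0.009], [0, -0.087, 0]], [[0.0087, 0, -0.0188], [0, -0.1745, 0]], [[0.015, 0, -0.0275], [0, -0.262, 0]], [[0.0209, 0, -0.0359], [0, -0.349, 0]], [[0.0209, 0, -0.0359], [0, -0.349, 0]], [[0.0209, 0, -0.0359], [0, -0.349, 0]]])

```text
clock: 18.62
tool_pos: [512.5, 39.8, 237.0]
ee_rot: [[-0.124, 0.981, 0.147], [0.632, 0.192, -0.751], [-0.765, 0.0, -0.644]]
force: [0.5, -1.0, -1.9]
gripper_width: 0.185
grip_force: 108.8
```

```bash
python3 -c "
from h import *
b=nose(-15,122,50);print(here(*b))
for w in ((-15,135,30),(-40,160,10),(-60,165,0)): print(w,go(*b,*nose(*w)))"
```

```text
18.625 [512.5  39.8 237. ] [-1.    0.91  0.77  1.69  0.33  0.95 -0.43] [ 0.5 -1.  -1.9] 0.1852379402746889 108.7765645980835
([0.0014, 0.0002, -0.0011], [-0.0013, -0.0019, -0.0013])
(-15, 135, 30) ([-0.0143, -0.0, 0.0351], [0.0, 0.3491, 0.0])
(-40, 160, 10) ([-0.0387, -0.0, 0.0805], [0.0, 0.6981, 0.0])
(-60, 165, 0) ([-0.0447, -0.0, 0.1117], [0.0, 0.8727, 0.0])
```

Weight is back to the empty-scoop value (−1.9 N). I retract level and look.

Emit:
send_rows(deltas=[[[-0.007, 0, 0.0175], [0, 0.175, 0]], [[-0.0143, 0, 0.035], [0, 0.349, 0]], [[-0.0265, 0, 0.058], [0, 0.523, 0]], [[-0.0387, 0, 0.0805], [0, 0.698, 0]], [[-0.0447, 0, 0.1117], [0, 0.873, 0]], [[-0.0447, 0, 0.1117], [0, 0.873, 0]]])

```text
clock: 19.38
tool_pos: [533.5, -70.1, 199.9]
ee_rot: [[-0.192, 0.981, 0.001], [0.981, 0.192, -0.029], [-0.028, -0.005, -1.0]]
force: [0.4, -0.3, -2.3]
gripper_width: 0.185
grip_force: 108.6
```

```bash
python3 - <<'E'
from h import *
a=nose(-60,165,0);print(here(*a))
for w in (dict(xp=-40,yp=0,z=110),): b=scoop(**w);print(go(*a,*b),b[0])
E
```

```text
19.375 [533.5 -70.1 199.9] [-0.05  0.65  0.19  1.62 -0.11  0.88  0.36] [ 0.4 -0.3 -2.3] 0.18495876904718545 108.57932209968567
([-0.0006, 0.001, 0.001], [-0.0047, 0.0283, -0.0027])
([-0.2492, 0.0627, 0.055], [0.0, 0.0, 0.0]) [ 644.47730993 -302.84315678  144.        ]
```

Emit:
send_rows(deltas=[[[-0.01, 0.005, 0], [0, 0, 0]], [[-0.04, 0.015, 0], [0, 0, 0]], [[-0.08, 0.03, 0], [0, 0, 0]], [[-0.12, 0.05, 0.02], [0, 0, 0]], [[-0.155, 0.0627, 0.04], [0, 0, 0]], [[-0.175, 0.0627, 0.055], [0, 0, 0]], [[-0.179, 0.0627, 0.055], [0, 0, 0]], [[-0.179, 0.0627, 0.055], [0, 0, 0]]])

```text
clock: 20.38
tool_pos: [629.7, -232.5, 150.5]
ee_rot: [[-0.194, 0.981, 0.0], [0.98, 0.194, -0.033], [-0.032, -0.006, -0.999]]
force: [0.3, 0.9, -1.5]
gripper_width: 0.185
grip_force: 108.6
```

```bash
python3 - <<'E'
from h import *
from bench import capture
a=scoop(30,0,110);print(here(*a),go(*a,*scoop(30,0,3)))
c=[capture(n) for n in('side','top')]
for n,k in zip(('side','top'),c): pickle.dump(k,open(f'{n}6.pkl','wb'))
A=cv2.resize(c[0]['img'][170:450,200:460],(520,560),interpolation=2)
B=cv2.resize(c[1]['img'][230:290,265:335],(280,240),interpolation=2)
D=cv2.resize(c[1]['img'][180:290,330:470],(280,220),interpolation=2)
im=np.zeros((600,800,3),np.uint8);im[:560,:520]=A;im[:240,520:]=B;im[260:480,520:]=D
cv2.imwrite('pics/c8.png',im)
E
```

```text
20.375 [ 629.7 -232.5  150.5] [ 0.23  0.91  0.16  1.15 -0.11  1.07  0.57] [ 0.3  0.9 -1.5] 0.18469230767437475 108.58367085456848
([-0.0017, 0.0009, 0.0065], [-0.0063, 0.0324, -0.0002]) ([0.0, 0.0, 0.107], [0.0, 0.0, 0.0])
```

View pics/c8.png

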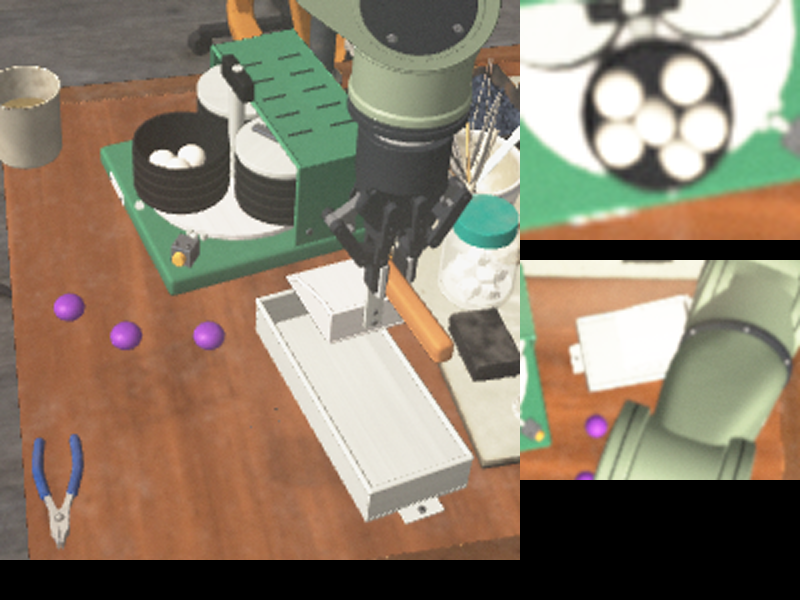

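All six pebbles are in the barrel (top crop: (618,95), (687,80), (655,125), (620,145), (702,128), (683,160)), the pan is empty, and beaker, charcoal and cutters look unmoved. Now I level the scoop and lay it down.

Emit:
send_rows(deltas=[[[-0.0015, 0.001, 0.0065], [-0.006, 0.0324, 0]], [[-0.001, 0.001, 0.04], [-0.006, 0.0324, 0]], [[0, 0.001, 0.075], [-0.006, 0.0324, 0]], [[0.001, 0.001, 0.1], [-0.006, 0.0324, 0]], [[0.0015, 0.001, 0.109], [-0.006, 0.0324, 0]], [[0.0015, 0.001, 0.111], [-0.006, 0.0324, 0]], [[0.0015, 0.001, 0.111], [-0.006, 0.0324, 0]]])

```text
clock: 21.35
tool_pos: [630.5, -235.3, 39.4]
ee_rot: [[-0.194, 0.981, -0.0], [0.981, 0.194, 0.0], [0.0, -0.0, -1.0]]
force: [-0.6, -0.1, -1.2]
gripper_width: 0.185
grip_force: 108.5
```

```bash
python3 -c "
from h import *
print(here(*scoop(30,0,3)))"
```

```text
21.35 [ 630.5 -235.3   39.4] [ 0.26  1.05  0.12  1.23 -0.14  0.87  0.6 ] [-0.6 -0.1 -1.2] 0.18472505398972314 108.4506368637085
([0.001, 0.0006, 0.0024], [-0.0002, -0.0001, -0.0006])
```

Emit:
send_rows(deltas=[[[0, 0, 0.001], [0, 0, 0]], [[0, 0, 0.002], [0, 0, 0]], [[0, 0, 0.002], [0, 0, 0]]])

```text
clock: 21.72
tool_pos: [630.4, -235.3, 37.0]
ee_rot: [[-0.194, 0.981, -0.001], [0.981, 0.194, -0.0], [-0.0, -0.001, -1.0]]
force: [-0.9, 0.7, 5.3]
gripper_width: 0.186
grip_force: 109.6
```

Emit:
send_rows(deltas=[[[0, 0, 0], [0, 0, 0]], [[0, 0, 0], [0, 0, 0]], [[0, 0, 0], [0, 0, 0]], [[0, 0, -0.02], [0, 0, 0]], [[0, 0, -0.05], [0, 0, 0]], [[0, 0, -0.1], [0, 0, 0]], [[0, 0, -0.15], [0, 0, 0]], [[-0.05, -0.05, -0.17], [0, 0, 0]], [[-0.05, -0.1, -0.17], [0, 0, 0]], [[-0.05, -0.15, -0.17], [0, 0, 0]], [[-0.05, -0.15, -0.17], [0, 0, 0]]], claw=0.5, newtons=20)

```text
clock: 23.1
tool_pos: [489.9, -314.9, 208.8]
ee_rot: [[-0.19, 0.982, -0.001], [0.982, 0.19, -0.001], [-0.001, -0.001, -1.0]]
force: [0.9, -0.3, 1.0]
gripper_width: 0.501
grip_force: 0.0
```

```bash
python3 - <<'E'
from h import *
from bench import capture,observe
o=observe();print(o['clock'],o['force'],o['gripper_width'])
c=[capture(n) for n in('side','top')]
for n,k in zip(('side','top'),c): pickle.dump(k,open(f'{n}7.pkl','wb'))
# handle: two-view height along its length
def box(k,x,y,w,h,lo):
    m=np.zeros(k['img'].shape[:2],np.uint8);m[y:y+h,x:x+w]=cv2.inRange(cv2.cvtColor(k['img'],cv2.COLOR_BGR2HSV),lo,(22,255,255))[y:y+h,x:x+w]
    q=max(cv2.findContours(m,0,2)[0],key=cv2.contourArea);b=cv2.boxPoints(cv2.minAreaRect(q));e=[(b[i]+b[(i+1)%4])/2 for i in range(4)]
    return sorted(e,key=lambda p:min(np.linalg.norm(p-z) for z in b))[:2]
S=sorted(box(c[0],330,290,130,140,(11,100,200)),key=lambda p:p[1]);T=sorted(box(c[1],370,180,100,60,(13,110,215)),key=lambda p:p[0])
for a,b in zip(S,T):
    P,g=tri(c[0],a,c[1],b);d=P-C;print(P.round(1),g.round(1),'pan x,y',(d@EX).round(1),(d@[-EX[1],EX[0],0]).round(1))
# turret: pebble count region and barrel centre in top
m=cv2.inRange(c[1]['img'],(0,0,0),(70,70,70));m[:238]=0;m[285:]=0;m[:,:275]=0;m[:,335:]=0
q=max(cv2.findContours(m,0,2)[0],key=cv2.contourArea);(u,v),r=cv2.minEnclosingCircle(q);print('barrel',plane(c[1],u,v,114),r)
# bystanders changed since start
for n,k,k0,rs in(('top',c[1],load(0)[1],dict(beaker=(220,298,40,36),charcoal=(378,160,32,22),cutters=(396,308,50,22))),):
    for nm,(x,y,w,h) in rs.items(): print(nm,cv2.absdiff(k['img'][y:y+h,x:x+w],k0['img'][y:y+h,x:x+w]).mean())
E
```

```text
23.1 [ 0.94197505 -0.32283682  1.00553648] 0.5006084314717616
[ 624.8 -221.1   98.8] 3.3 pan x,y -24.0 3.4
[ 647.5 -333.2   89.2] 2.4 pan x,y -138.4 2.9
barrel [535.87090838 117.84237857 114.        ] 10.79361629486084
beaker 3.9962962962962965
charcoal 3.4389204545454546
cutters 30.085151515151516
```

```bash
python3 - <<'E'
from h import *
s0,s2,s7=[pickle.load(open(f'side{i}.pkl','rb'))['img'] for i in(0,2,7)]
t2,t7=[pickle.load(open(f'top{i}.pkl','rb'))['img'] for i in(2,7)]
d=lambda a,b,x,y,w,h:cv2.absdiff(a[y:y+h,x:x+w],b[y:y+h,x:x+w]).mean().round(1)
print('cutters',d(s0,s7,212,385,35,60),'bar side',d(s2,s7,300,190,40,30),'bar top',d(t2,t7,278,222,36,20),'lids side',d(s2,s7,310,205,30,50))
E
```

```text
cutters 3.6 bar side 40.4 bar top 2.6 lids side 40.0
```

```bash
python3 -c "
from bench import sign_off
print(sign_off())"
```

```text
the job is handed in; nothing more can be done
None
```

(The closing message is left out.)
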